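Clear the bearing fixture and hold the guide rod through both bushings

ROBOT

A 6-joint arm with a two-finger parallel gripper is mounted at the origin on the work surface. World frame = base frame: x ahead of the robot, y to its left, z up, the work surface at z = 0. Lengths are in mm, angles in rad, forces in N, time in s.
With the tool pointing down it reaches from about 400 to 925 mm from the base axis. Payload 12.5 kg.
Tool frame: the origin (TCP) lies between the finger pads; the fingertips stand 11 mm ahead of it and the grasp point (between the pads) lies 8 mm behind it (env.tip_extent is the distance from the TCP to the fingertips, in mm); x points along the fingers, z is the direction in which the jaws open and shut, and the axes are right-handed (so a half turn about x gives the same grasp; the last joint's range is limited). The gripper opens to 95 mm and grips with 3 to 60 N. Pads are 20 mm wide; open, the fingers measure 119 mm over their backs; the gripper's body (75 mm by 180 mm) begins 59 mm behind the grasp point.
Start: joints at [1.109, 0.491, 1.559, -0, 1.092, -0.106], TCP at [217.697, 585.879, 225.661] pointing down, gripper open.
Joint ranges: [-3.1, 3.1], [-0.84, 2.19], [0.05, 2.79], [-1.13, 4.28], [0.06, 2.93], [-2.69, 2.69]. Speed limits (rad/s): [2.22, 2.22, 2.79, 3.14, 3.14, 3.14].

INTERFACE

Orientations are given as [roll, pitch, yaw] about the fixed x, y, z axes, in that order (R = Rz(yaw) Ry(pitch) Rx(roll)).
In Python, from cell import status, imaging, env gives the robot as it stands. The module is installed in compiled form; this text tells all that it offers.
- The arm moves only by the tool apply_moves, never from a script. Its argument "increments" is a list of rows, each a list of 5 numbers: the closure, from 0 (fully open) to 1 (shut), then the shift along the tool's x, y, z in mm, then the turn about the tool's x in degrees. A call has 1 to 10 rows; each row shifts and turns the commanded pose from where the row before left it, along the tool's axes as they then stand; what a row does not reach is not made up. A row lasts 1/10 s, in which the tool goes at most 50 mm and 8.59 degrees, less where a joint would pass 70% of its speed; a pose out of reach is approached as far as the arm can. A call with a gripper value outside its range is refused whole. The fingers move at their own pace and stop on an object; the grip force is fixed at half the most. Time passes only in rows, so rows that do not move let the fingers close. It gives the time, the measured TCP pose, the force and the opening at its end, in the units of the state.
- status.state(): the state, without advancing time (a new reading comes with each control period).
- imaging.read_camera(name): name is "scene" or "top"; returns a dict with "pixels" (400x640x3 uint8, red, green, blue), "fovy" (degrees; the focal length in pixels is half the picture's height over the tangent of half this angle, whatever the lens; pixels are square), "cx", "cy" (the principal point, pixels), "distortion" ([k1, k2, p1, p2, k3] as OpenCV has them; the pictures are not rectified), "R" (3x3) and "t" (3): a world point X has camera coordinates R X + t. Camera axes: x right, y down, z forward; pixel columns grow to the right and rows downward; lengths in mm; the calibration is good to about 2 mm. A picture is of the moment at which its call begins. There is no depth.
- env.job_done(): hands the job in, once; it reports no verdict.
The state is a dict: "t": time; "joints": joint angles; "qvel": joint speeds; "tau": joint torques, N m; "eef_pos": TCP position; "tcp_rot": TCP orientation; "ft_force": force on the tool from outside, world axes, zero at the start; "moment": the same for the moment, N m; "opening": opening from 0.0 (shut) to 1.0 (fully open).
Only numpy, scipy, OpenCV 4.12 (cv2) and the standard library are available. Lean on these libraries where they do the work, as an engineer would, in place of code of your own. Each camera call takes 0.05 s, during which the arm holds its last target. There are 200 camera calls.

TASK

Wipe all the loose chips off the fixture plate with the scraper block, not with the fingers, and stand the scraper back upright on the bench. Then take the square-gripped rod from the rack and thread it gently down through the upper and then the lower bushing. Finish while holding it there, its end sticking out below the lower bushing and its grip clear of the upper one by about 10 mm, and leave everything else where it is.

Things in the scene. Friction and masses are not known exactly. Their poses are not given: they have to be found in the camera images.
- fixture: Fixed aluminium plate 160 (x) x 240 (y) x 15 mm on the bench; grey C-bracket at its +y end: column 56 x 22 mm at y = +106 mm, 102 mm high, and two arms (50 mm in x, y = +31 to +96 mm) one above the other, each with a vertical brass bushing on the axis x = 0, y = +60 mm. The rest (y below +25 mm) is open and carries the chips. Origin: centre of the underside; z up. Yaw within 0.3 rad.
- bushing_top (a point): Centre of the upper bushing's mouth, its highest rim, 105 mm above the bench. Bore 15 mm, widening to 22 mm at the mouth over the uppermost 6 mm; this bushing reaches down to 86 mm above the bench. Outer rim 30 mm across. Axes as the fixture's.
- bushing_low (a point): Centre of the lower bushing's bottom rim, 40 mm above the bench, on the same vertical axis. Bore 15 mm, with the same widened mouth at its top, 59 mm above the bench. Below it lies only the plate (top 15 mm above the bench). Axes as the fixture's.
- chip_a: Dark steel chip, L-shaped, about 18 x 13 x 7 mm, loose on the plate (11 g). Origin: its centre, 3.5 mm above what it lies on.
- chip_b: Dark steel chip, oblong 16 x 11 x 7 mm, loose on the plate (11 g). Origin: its centre.
- chip_c: Dark steel chip, 13 x 13 x 7 mm with a 5 mm spur, loose on the plate (11 g). Origin: its centre.
- scraper: White nylon block standing upright on the bench, about 0.16 kg: a foot 18 (x) x 100 (y) x 28 mm high, on it a handle 22 (x) x 34 (y) mm reaching from 26 to 88 mm above the underside; take the handle from above across its 22 mm (x) sides. It wipes with the foot's long upright faces, which look along +x and -x. Origin: centre of the underside; z up.
- rack: Fixed aluminium rack 150 (x) x 50 (y) mm, 100 mm high, base 60 mm wide. Its top plate has two 16 mm holes at x = -45 and +45 mm in which the two rods hang, grips resting on the plate; which rod hangs where varies, and so does the side of the fixture on which rack and scraper stand. Origin: centre of the underside.
- rod: The guide rod to use, about 0.15 kg: steel shank 12 mm across and 90 mm long, lower end rounded, topped by a square aluminium grip 26 x 26 mm, 40 mm high. Hangs upright in the rack. Origin: the very lower end of the shank, on its axis; z points up the rod (grip from z = 90 to 130 mm, its sides along x and y).
- knob_rod: Another rod, with a low round knob 30 mm across and 22 mm high; hangs in the rack's other hole and stays there. Origin: on its axis, 90 mm below the knob's underside; its shank is 60 mm long.
- bearing: Bystander: steel bearing ring 52 mm across, 15 mm high, lying on the bench on the robot's side of the fixture. Origin: centre of its underside.
- screwdriver: Bystander: screwdriver lying on the bench beyond the fixture.
- wrench: Bystander: wrench lying on the bench beyond the fixture.
- grease: Bystander: closed jar 56 mm across, 80 mm high, standing on the bench. Origin: centre of its underside.
- collar: Bystander: small dark collar 36 mm across, 12 mm high. Origin: centre of its underside.
Not all that is in view belongs to the job. What is shaped like the rod but purple is not meant.

How it is judged:
By the outcome, as a careful person would: the job done as asked, in the order asked, and still so for the second after the job is handed in, while the arm keeps its last pose, push and grip.
It also fails if it takes over 67 s, if anything falls off the work surface, if the arm or the gripper's body presses on something with over 40 N, if the wrist force passes 120 N, or if a joint passes its speed limit or range.

## Working session

There is one attempt and no reset: what is moved stays moved. The work goes in short steps, Python scripts to look and compute and a tool call to move; the robot and the scene stay as the last step left them, time stands still between calls to the robot, and variables do not carry over. Pictures are saved under pics/ and viewed, about 8 in all and at most 12, crops included, and the job is handed in when it is done.

Besides the shell and the picture viewer there is one more tool, called after "Request:" as name(argument=value, ...), one argument or row to a line, values as JSON. apply_moves: Moves the arm, as the interface text tells. Its arguments: {"type":"object","properties":{"increments":{"type":"array"}},"required":["increments"]}

```bash
mkdir -p pics; cat > h.py <<'E'
import numpy as np, cv2, json
from cell import status, imaging, env
def cam(name):
    c=imaging.read_camera(name); p=c["pixels"]; h=p.shape[0]
    f=h/2/np.tan(np.radians(c["fovy"])/2)
    c["K"]=np.array([[f,0,c["cx"]],[0,f,c["cy"]],[0,0,1]]); c["D"]=np.array(c["distortion"],float)
    c["R"]=np.array(c["R"]);c["t"]=np.array(c["t"]); return c
def ray(c,uv):
    n=cv2.undistortPoints(np.array(uv,float).reshape(-1,1,2),c["K"],c["D"]).reshape(-1,2)
    d=np.c_[n,np.ones(len(n))]@c["R"]; o=-c["R"].T@c["t"]; return o,d
def onz(c,uv,z):
    o,d=ray(c,uv); return o+d*((z-o[2])/d[:,2])[:,None]
def proj(c,X):
    return cv2.projectPoints(np.array(X,float).reshape(-1,3),cv2.Rodrigues(c["R"])[0],c["t"],c["K"],c["D"])[0].reshape(-1,2)
def save(c,fn,crop=None,s=1):
    im=c["pixels"][:,:,::-1]
    if crop: x0,y0,x1,y1=crop; im=im[y0:y1,x0:x1]
    cv2.imwrite("pics/"+fn,cv2.resize(im,None,fx=s,fy=s,interpolation=cv2.INTER_CUBIC))
E
python3 - <<'E'
from h import *
for n in("scene","top"):
    c=cam(n); save(c,n+"0.png",None,1.25); print(n,c["fovy"],-c["R"].T@c["t"],c["D"]); print(c["R"])
s=status.state(); print(s["eef_pos"],s["tcp_rot"],s["t"],s["opening"])
E
```

```text
scene 54.67296050972711 [1019.26516884 -229.50302423  731.58647694] [-0.05271801  0.          0.          0.          0.        ]
[[ 0.45809992  0.88879325  0.01382104]
 [ 0.68613946 -0.34367814 -0.64116923]
 [-0.56511689  0.30320273 -0.76727505]]
top 42.512567113537564 [ 423.5172892    15.53911068 1321.17350966] [-0.08024853  0.          0.          0.          0.        ]
[[-0.01257531 -0.99986176  0.01087777]
 [-0.99387174  0.01130369 -0.10995993]
 [ 0.10982177 -0.01219389 -0.9938765 ]]
[217.58175772 585.67475516 225.1282899 ] [ 3.02820237  1.56980146 -2.0399327 ] 0.1 1.0000558470959142
```

View pics/scene0.png

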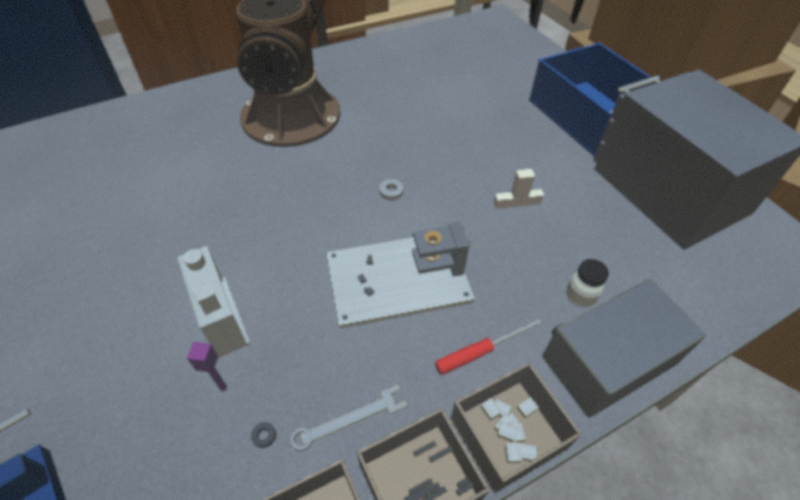

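View pics/top0.png

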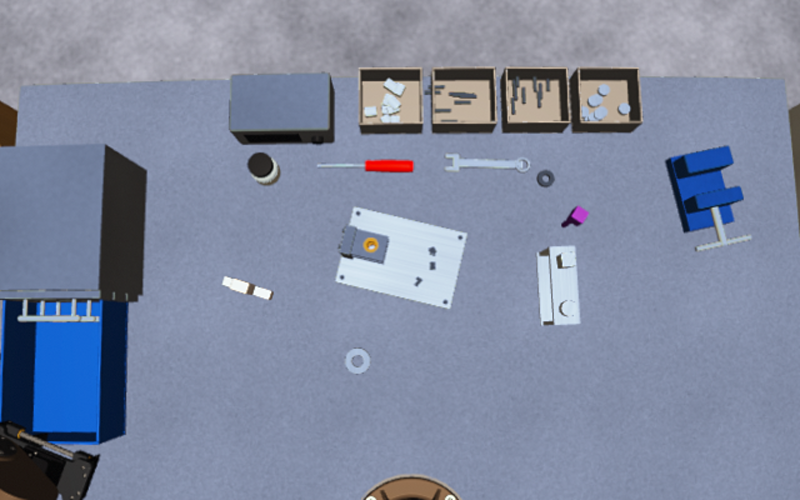

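The scene view (800×500) shows the fixture at (400,280) with three chips near (365,275), the scraper at (520,190) and the rack at (212,300). In the top view, the scraper is at (247,288), the bushing at (371,245), and the chips at (432,250), (432,266) and (418,282). The rack holds a square grip at (566,258) and a round knob at (568,308), and a purple look-alike lies at (576,216). The candidates for the rod are therefore the rack's square grip, the round knob and the purple one. The square aluminium grip in the rack fits the description. I'll confirm it in a crop.

```bash
python3 - <<'E'
from h import *
c=cam("top"); save(c,"crop1.png",(170,150,480,275),2.58)
im=c["pixels"]; g=im.min(2).astype(int); hsv=cv2.cvtColor(im,cv2.COLOR_RGB2HSV)
def comps(m,lo,box,z,name):
    M=np.zeros_like(m,np.uint8); x0,y0,x1,y1=box; M[y0:y1,x0:x1]=m[y0:y1,x0:x1]
    cs,_=cv2.findContours(M,cv2.RETR_EXTERNAL,cv2.CHAIN_APPROX_NONE)
    for k in cs:
        if cv2.contourArea(k)<lo: continue
        r=cv2.minAreaRect(k); b=cv2.boxPoints(r); w=onz(c,b,z)
        print(name,cv2.contourArea(k),np.round(r[0]),"ctr",np.round(onz(c,[r[0]],z)[0]),"corners",np.round(w[:,:2]).tolist())
white=(g>165).astype(np.uint8)
comps(cv2.morphologyEx((g>150).astype(np.uint8),cv2.MORPH_CLOSE,np.ones((9,9))),800,(260,160,385,255),15,"plate")
comps((g>175).astype(np.uint8),15,(170,215,225,245),28,"scraper28")
comps((g>150).astype(np.uint8),100,(420,190,470,265),100,"rack100")
comps((g<90).astype(np.uint8),6,(325,190,360,235),22,"chips")
comps(((hsv[:,:,0]<25)&(hsv[:,:,1]>120)).astype(np.uint8),10,(275,180,320,215),105,"brass")
E
```

```text
plate 4959.0 [321. 206.] ctr [565.  11.  15.] corners [[517.0, 148.0], [675.0, 110.0], [614.0, -128.0], [458.0, -87.0]]
scraper28 81.0 [209. 234.] ctr [496. 293.  28.] corners [[492.0, 311.0], [510.0, 305.0], [499.0, 274.0], [482.0, 280.0]]
scraper28 146.5 [188. 227.] ctr [513. 348.  28.] corners [[511.0, 376.0], [532.0, 369.0], [515.0, 320.0], [494.0, 326.0]]
rack100 439.0 [435. 231.] ctr [ 493. -262.  100.] corners [[562.0, -249.0], [563.0, -272.0], [424.0, -275.0], [423.0, -252.0]]
rack100 1252.5 [452. 228.] ctr [ 499. -302.  100.] corners [[575.0, -275.0], [578.0, -326.0], [425.0, -330.0], [422.0, -279.0]]
chips 7.0 [346. 200.] ctr [579. -54.  22.] corners [[580.0, -48.0], [585.0, -53.0], [577.0, -60.0], [572.0, -55.0]]
brass 84.0 [296. 196.] ctr [581.  70. 105.] corners [[594.0, 81.0], [594.0, 58.0], [567.0, 58.0], [568.0, 82.0]]
```

View pics/crop1.png

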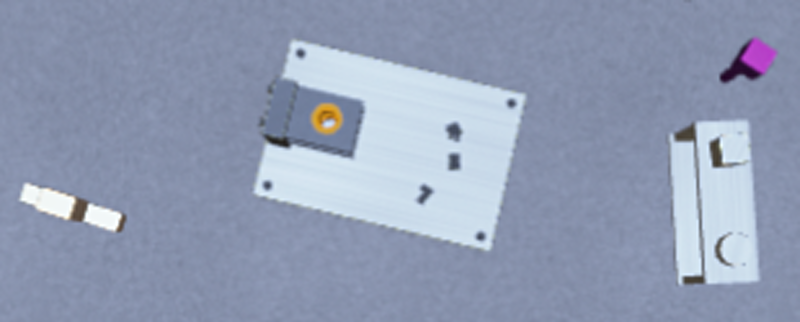

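The crop confirms it: the square grip is at (730,150) in the rack, the round knob at (735,250), and the purple one lies on the bench at (758,58). The measured plate is 162×242 mm (nominal 160×240) with its centre at (566,11) and yaw about -0.24. The predicted bushing position is (580,69) and the measured one (581,70). The scraper is at about (506,325) with yaw about -0.33. Next I'll refine the scraper and the chips, then plan.

```bash
cat >> h.py <<'E'
from scipy.spatial.transform import Rotation as Ro
def plan(x,y,z,yaw=None):
    """yaw: world angle of jaw axis (mod pi). prints turn deg and shifts in tool axes after turn"""
    s=status.state(); R=Ro.from_euler("xyz",s["tcp_rot"]).as_matrix(); p=np.array(s["eef_pos"])
    best=0
    if yaw is not None:
        c=[]
        for k in np.arange(-180,180,.1):
            zz=(R@Ro.from_euler("x",k,degrees=True).as_matrix())[:,2]
            c.append((abs(np.cos(yaw)*zz[1]-np.sin(yaw)*zz[0]),abs(k),k))
        m=min(c)[0]; o=sorted([(b,k) for a,b,k in c if a<m+.002]); best=o[0][1]
    R2=R@Ro.from_euler("x",best,degrees=True).as_matrix()
    print("turn %.1f shift"%best,np.round(R2.T@(np.array([x,y,z])-p),1),"pos",np.round(p,1),"jaw",np.round(np.arctan2(R[1,2],R[0,2]),3),"tilt",np.round(R[:2,0],4),"t",round(s["t"],2),"op",round(s["opening"],3),"F",np.round(s["ft_force"],1),"q6",np.round(s["joints"][5],2))
E
python3 - <<'E'
from h import *
a=cam("scene"); b=cam("top")
print(proj(b,[[506,325,88],[506,325,28],[544,-301,140],[580,69,105]]).round(1).tolist())
print("scene",proj(a,[[506,325,88],[544,-301,140],[580,69,105]]).round(1).tolist())
for uv in [(346.4,200.8),(346,212.8),(334.7,225.2)]:
    w=onz(b,[uv],20)[0]; d=w[:2]-[566,11]; th=-.24; print(w.round(), (d@np.array([[np.cos(th),-np.sin(th)],[np.sin(th),np.cos(th)]])).round())
plan(506,325,140,-.33)
save(a,"crop2.png",(380,120,460,180),8)
E
```

```text
[[190.5, 228.4], [196.4, 230.0], [454.8, 207.5], [296.2, 195.8]]
scene [[420.0, 138.1], [161.1, 233.2], [345.5, 189.6]]
[577. -55.  20.] [ 26. -62.]
[546. -53.  20.] [ -4. -67.]
[515. -24.  20.] [-41. -46.]
turn 88.4 shift [  85.4 -154.   357. ] pos [217.6 585.8 225.4] jaw 1.215 tilt [-0.0002 -0.0004] t 0.25 op 1.002 F [ 0.1  0.1 -0.3] q6 -0.11
```

View pics/crop2.png

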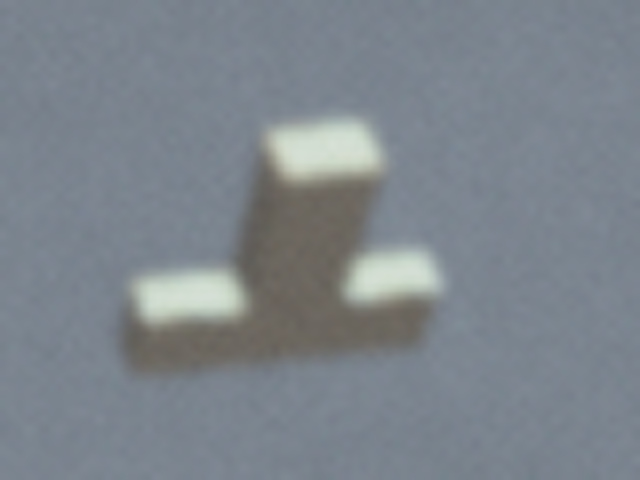

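The handle top is at crop (325,150), which is scene pixel (420.6,138.7). The predicted pixel was (420.0,138.1), so the scraper position is confirmed and I can move.

Request:
apply_moves(
  increments=[
    [0, 0, 0, 0, 8.4],
    [0, 0, 0, 0, 8.4],
    [0, 0, 0, 0, 8.4],
    [0, 0, 0, 0, 8.4],
    [0, 0, 0, 0, 8.4],
    [0, 0, 0, 0, 8.4],
    [0, 0, 0, 0, 8.4],
    [0, 0, 0, 0, 8.4],
    [0, 0, 0, 0, 8.4],
    [0, 0, 0, 0, 8.4],
  ],
)

```text
t: 1.25
eef_pos: [217.7, 585.8, 225.6]
tcp_rot: [-1.639, 1.571, -1.896]
ft_force: [0.6, 0.1, 0.1]
opening: 1.002
```

Request:
apply_moves(
  increments=[
    [0, 0, 0, 0, 4.4],
    [0, 0, -17, 39, 0],
    [0, 0, -17, 40, 0],
    [0, 0, -17, 40, 0],
    [0, 5, -17, 40, 0],
    [0, 10, -17, 40, 0],
    [0, 15, -17, 40, 0],
    [0, 0, -17, 40, 0],
    [0, 0, -17, 40, 0],
    [0, 0, 0, 0, 0],
  ],
)

```text
t: 2.25
eef_pos: [479.2, 351.3, 195.3]
tcp_rot: [-0.237, 1.57, -0.569]
ft_force: [-0.6, 0.2, -0.2]
opening: 1.0
```

```bash
python3 -c "
from h import *
plan(506,325,65,-.33)"
```

```text
turn -0.0 shift [130.4 -16.1  33.9] pos [479.2 351.3 195.3] jaw -0.332 tilt [ 0.0005 -0.0003] t 2.25 op 1.0 F [-0.6  0.2 -0.2] q6 0.85
```

Request:
apply_moves(
  increments=[
    [0, 0, -8, 17, 0],
    [0, 0, -8, 17, 0],
    [0, 20, 0, 0, 0],
    [0, 25, 0, 0, 0],
    [0, 25, 0, 0, 0],
    [0, 25, 0, 0, 0],
    [0, 20, 0, 0, 0],
    [0, 15, 0, 0, 0],
    [0, 0, 0, 0, 0],
  ],
)

```text
t: 3.15
eef_pos: [502.2, 327.9, 63.8]
tcp_rot: [-2.363, 1.568, -2.69]
ft_force: [0.2, 0.2, -0.9]
opening: 1.003
```

Request:
apply_moves(
  increments=[
    [1, 0, 0, 0, 0],
    [1, 0, 0, 0, 0],
    [1, 0, 0, 0, 0],
    [1, 0, 0, 0, 0],
    [1, 0, 0, 0, 0],
    [1, 0, 0, 0, 0],
    [1, 0, 0, 0, 0],
    [1, 0, 0, 0, 0],
  ],
)

```text
t: 3.95
eef_pos: [503.0, 328.3, 65.7]
tcp_rot: [1.223, 1.571, 0.895]
ft_force: [-0.3, 0.2, 0.6]
opening: 0.386
```

```bash
python3 -c "
from h import *
plan(506,325,65,-.33)"
```

```text
turn -0.0 shift [ 0.7 -2.2  3.9] pos [503.  328.3  65.7] jaw -0.328 tilt [0.0001 0.0001] t 3.95 op 0.386 F [-0.3  0.2  0.6] q6 0.8
```

Request:
apply_moves(
  increments=[
    [1, 0, 0, 0, 0],
    [1, 0, 0, 0, 0],
    [1, 0, 0, 0, 0],
    [1, 0, 0, 0, 0],
    [1, 0, 0, 0, 0],
  ],
)

```text
t: 4.45
eef_pos: [503.0, 328.3, 65.7]
tcp_rot: [1.305, 1.571, 0.977]
ft_force: [0.7, -0.2, 0.3]
opening: 0.229
```

```bash
python3 -c "
from h import *
plan(506,325,65,-.33)"
```

```text
turn -0.0 shift [ 0.7 -2.2  3.9] pos [503.  328.3  65.7] jaw -0.328 tilt [0.0001 0.0001] t 4.45 op 0.229 F [ 0.7 -0.2  0.3] q6 0.8
```

Holding the 22 mm handle. Next I lift, go over the bracket with clearance, and get above the wipe start.

Request:
apply_moves(
  increments=[
    [1, -10, 0, 0, 0],
    [1, -25, 0, 0, 0],
    [1, -30, 0, 0, 0],
    [1, -30, 0, 0, 0],
    [1, -30, 0, 0, 0],
    [1, -15, 0, 0, 0],
    [1, 0, 0, 0, 0],
  ],
)

```text
t: 5.15
eef_pos: [503.5, 328.6, 208.4]
tcp_rot: [0.817, 1.567, 0.489]
ft_force: [-0.2, -0.7, -1.4]
opening: 0.231
```

```bash
python3 -c "
from h import *
plan(613,-49,205.7,-.24)"
```

```text
turn -4.9 shift [   2.3 -340.3  196.9] pos [503.5 328.6 208.4] jaw -0.328 tilt [0.0037 0.002 ] t 5.15 op 0.231 F [-0.2 -0.7 -1.4] q6 0.8
```

Request:
apply_moves(
  increments=[
    [1, 0, 0, 0, -4.9],
    [1, 0, -20, 12, 0],
    [1, 0, -40, 23, 0],
    [1, 0, -40, 23, 0],
    [1, 0, -40, 23, 0],
    [1, 0, -40, 23, 0],
    [1, 0, -40, 23, 0],
    [1, 0, -40, 23, 0],
    [1, 0, -40, 23, 0],
    [1, 0, -40, 24, 0],
  ],
)

```text
t: 6.15
eef_pos: [612.3, -50.9, 204.6]
tcp_rot: [3.126, 1.569, 2.883]
ft_force: [0.4, 0.2, -0.9]
opening: 0.225
```

Request:
apply_moves(
  increments=[
    [1, 0, 0, 0, 0],
    [1, 0, 0, 0, 0],
    [1, 0, 0, 0, 0],
  ],
)

```text
t: 6.45
eef_pos: [612.0, -48.3, 204.9]
tcp_rot: [3.03, 1.569, 2.788]
ft_force: [-0.0, -0.7, -1.4]
opening: 0.232
```

```bash
python3 - <<'E'
from h import *
plan(613,-49,81.7,-.24)
save(cam("top"),"w1.png",(240,150,400,270),5)
E
```

```text
turn -0.0 shift [123.2  -0.5   1.3] pos [612.  -48.3 204.9] jaw -0.242 tilt [-0.0014  0.0005] t 6.45 op 0.232 F [-0.  -0.7 -1.4] q6 0.06
```

View pics/w1.png

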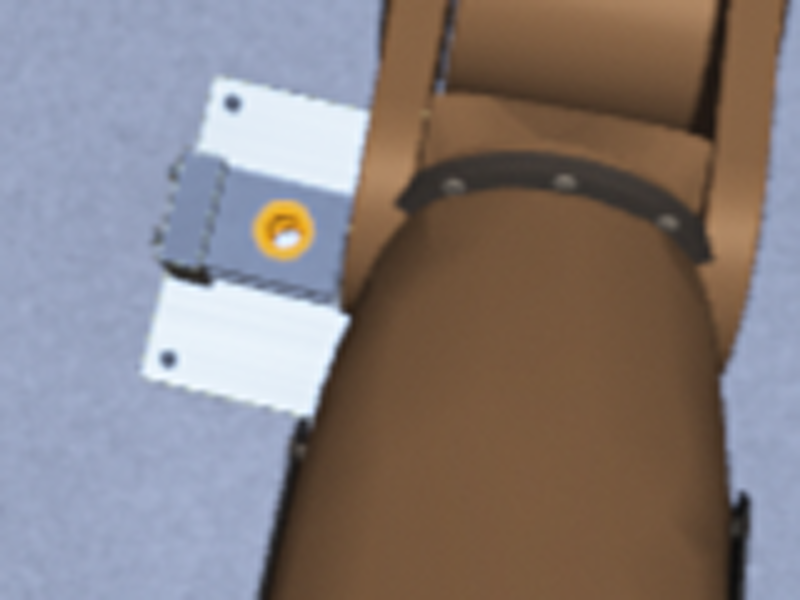

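The arm hides the chips here. The bushing is at (285,230). I'll descend short of the plate and correct z by the reading.

Request:
apply_moves(
  increments=[
    [1, 25, 0, 0, 0],
    [1, 25, 0, 0, 0],
    [1, 25, 0, 0, 0],
    [1, 25, 0, 0, 0],
    [1, 12, 0, 0, 0],
    [1, 7, 0, 0, 0],
    [1, 0, 0, 0, 0],
    [1, 0, 0, 0, 0],
  ],
)

```text
t: 7.3
eef_pos: [613.0, -48.9, 87.5]
tcp_rot: [0.139, 1.569, -0.103]
ft_force: [-0.0, -1.0, -1.3]
opening: 0.228
```

```bash
python3 - <<'E'
from h import *
plan(613,-49,81.7,-.24)
save(cam("scene"),"w2.png",(250,170,390,265),5.7)
E
```

```text
turn -0.0 shift [ 5.8 -0.2 -0. ] pos [613.  -48.9  87.5] jaw -0.242 tilt [ 0.0013 -0.0001] t 7.3 op 0.228 F [-0.  -1.  -1.3] q6 0.05
```

View pics/w2.png

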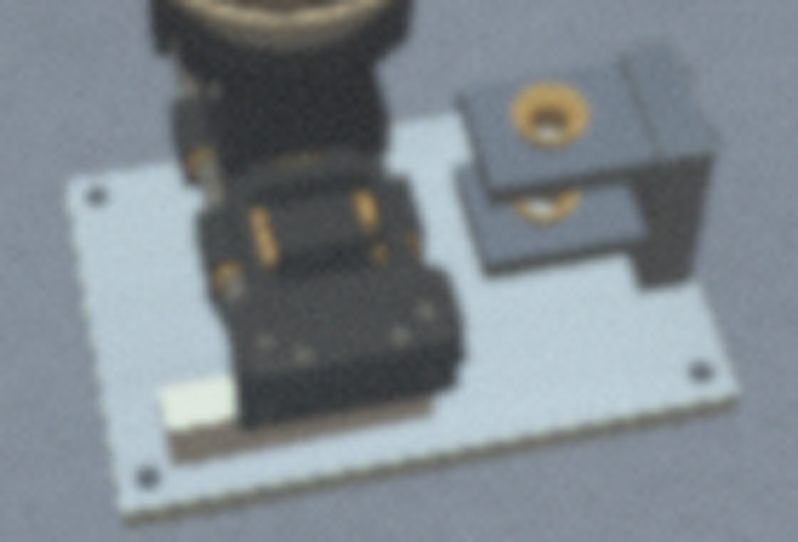

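The scraper foot hovers over the plate's +x side at (300,430), aligned with its edge and clear of the corner screws. Now I lower it the rest of the way and wipe toward -x.

Request:
apply_moves(
  increments=[
    [1, 3, 0, 0, 0],
    [1, 2.5, 0, 0, 0],
    [1, 0, 0, 0, 0],
    [1, 0, 0, 0, 0],
  ],
)

```text
t: 7.75
eef_pos: [612.6, -49.1, 81.1]
tcp_rot: [2.018, 1.571, 1.776]
ft_force: [-0.3, -0.5, -1.8]
opening: 0.23
```

Request:
apply_moves(
  increments=[
    [1, 0, 0, -4, 0],
    [1, 0, 0, -6, 0],
    [1, 0, 0, -6, 0],
    [1, 0, 0, -6, 0],
    [1, 0, 0, -6, 0],
    [1, 0, 0, -6, 0],
    [1, 0, 0, -6, 0],
    [1, 0, 0, -6, 0],
    [1, 0, 0, -6, 0],
    [1, 0, 0, -6, 0],
  ],
)

```text
t: 8.75
eef_pos: [555.9, -35.0, 81.2]
tcp_rot: [0.73, 1.571, 0.488]
ft_force: [0.4, 0.1, -1.1]
opening: 0.227
```

```bash
python3 - <<'E'
from h import *
x=np.array([.971,-.238]);y=np.array([.238,.971]);o=np.array([566,11])
plan(*(o-95*x-47*y),81.7,-.24)
E
```

```text
turn -0.0 shift [ -0.6  -0.1 -96.1] pos [555.9 -35.   81.2] jaw -0.242 tilt [0.0002 0.0001] t 8.75 op 0.227 F [ 0.4  0.1 -1.1] q6 0.06
```

Request:
apply_moves(
  increments=[
    [1, 0, 0, -6, 0],
    [1, 0, 0, -6, 0],
    [1, 0, 0, -6, 0],
    [1, 0, 0, -6, 0],
    [1, 0, 0, -6, 0],
    [1, 0, 0, -6, 0],
    [1, 0, 0, -6, 0],
    [1, 0, 0, -6, 0],
    [1, 0, 0, -6, 0],
    [1, 0, 0, -6, 0],
  ],
)

```text
t: 9.75
eef_pos: [497.6, -20.6, 81.1]
tcp_rot: [1.043, 1.571, 0.801]
ft_force: [0.2, -0.2, -0.9]
opening: 0.234
```

Request:
apply_moves(
  increments=[
    [1, 0, 0, -6, 0],
    [1, 0, 0, -6, 0],
    [1, 0, 0, -6, 0],
    [1, 0, 0, -6, 0],
    [1, 0, 0, -6, 0],
    [1, 0, 0, -6, 0],
    [1, 0, 0, -4, 0],
    [1, 0, 0, 0, 0],
  ],
)

```text
t: 10.55
eef_pos: [458.5, -10.9, 81.2]
tcp_rot: [3.008, 1.57, 2.766]
ft_force: [0.1, -0.9, -1.7]
opening: 0.229
```

Request:
apply_moves(
  increments=[
    [1, -10, 0, 0, 0],
    [1, -25, 0, 0, 0],
    [1, -30, 0, 0, 0],
    [1, -30, 0, 0, 0],
    [1, -25, 0, 0, 0],
    [1, -10, 0, 0, 0],
  ],
)

```text
t: 11.15
eef_pos: [459.8, -11.2, 213.6]
tcp_rot: [0.098, 1.567, -0.144]
ft_force: [-0.0, 0.4, -2.8]
opening: 0.227
```

```bash
python3 - <<'E'
from h import *
plan(503,328.3,208,-.328)
save(cam("scene"),"w3.png",(230,140,410,265),4.4)
E
```

```text
turn 4.8 shift [  5.6 335.4 -67.9] pos [459.8 -11.2 213.6] jaw -0.242 tilt [ 0.0034 -0.0005] t 11.15 op 0.227 F [-0.   0.4 -2.8] q6 0.07
```

View pics/w3.png

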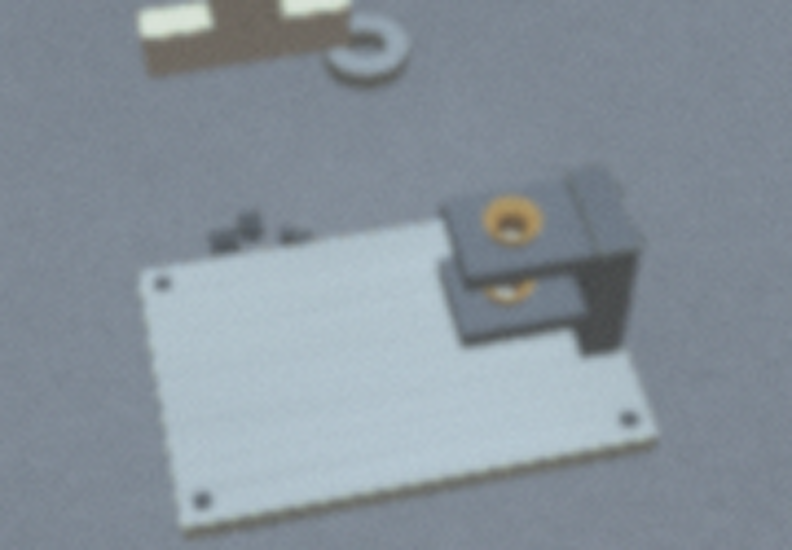

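The plate is clear. The three chips lie beyond its -x edge at (222,240), (250,222) and (293,236). I'll check them from the top later. Next I return the scraper.

Request:
apply_moves(
  increments=[
    [1, 0, 0, 0, 4.8],
    [1, 0, 20, -4, 0],
    [1, 0, 40, -8, 0],
    [1, 0, 40, -8, 0],
    [1, 0, 40, -8, 0],
    [1, 0, 40, -8, 0],
    [1, 0, 40, -8, 0],
    [1, 0, 40, -8, 0],
    [1, 0, 40, -8, 0],
    [1, 0, 35, -8, 0],
  ],
)

```text
t: 12.2
eef_pos: [501.8, 329.9, 209.6]
tcp_rot: [-2.387, 1.569, -2.713]
ft_force: [0.5, -0.6, -1.7]
opening: 0.229
```

Request:
apply_moves(
  increments=[
    [1, 25, 0, 0, 0],
    [1, 25, 0, 0, 0],
    [1, 30, 0, 0, 0],
    [1, 30, 0, 0, 0],
    [1, 15, 0, 0, 0],
    [1, 8, 0, 0, 0],
    [1, 0, 0, 0, 0],
    [1, 0, 0, 0, 0],
  ],
)

```text
t: 13.0
eef_pos: [502.3, 328.1, 78.4]
tcp_rot: [1.017, 1.57, 0.691]
ft_force: [0.7, -0.1, -1.3]
opening: 0.228
```

```bash
python3 - <<'E'
from h import *
plan(503,328.3,65.7,-.328)
E
```

```text
turn -0.0 shift [12.7  0.4  0.6] pos [502.3 328.1  78.4] jaw -0.326 tilt [0.0002 0.0002] t 13.0 op 0.228 F [ 0.7 -0.1 -1.3] q6 0.79
```

Request:
apply_moves(
  increments=[
    [1, 5, 0, 0, 0],
    [1, 4, 0, 0, 0],
    [1, 2, 0, 0, 0],
    [1, 1.2, 0, 0, 0],
    [1, 0, 0, 0, 0],
    [1, 0, 0, 0, 0],
  ],
)

```text
t: 13.6
eef_pos: [502.2, 328.1, 66.0]
tcp_rot: [1.026, 1.571, 0.7]
ft_force: [1.1, 0.1, -0.9]
opening: 0.229
```

Request:
apply_moves(
  increments=[
    [1, 0.4, 0, 0, 0],
    [1, 0, 0, 0, 0],
    [0, 0, 0, 0, 0],
    [0, 0, 0, 0, 0],
    [0, 0, 0, 0, 0],
    [0, 0, 0, 0, 0],
    [0, 0, 0, 0, 0],
    [0, -8, 0, 0, 0],
    [0, -15, 0, 0, 0],
    [0, -25, 0, 0, 0],
  ],
)

```text
t: 14.6
eef_pos: [501.6, 327.7, 113.5]
tcp_rot: [-2.359, 1.569, -2.685]
ft_force: [-1.0, 0.2, 1.0]
opening: 0.844
```

Request:
apply_moves(
  increments=[
    [0, -35, 0, 0, 0],
    [0, -40, 0, 0, 0],
    [0, -30, 0, 0, 0],
    [0, 0, 0, 0, 0],
  ],
)

```text
t: 15.0
eef_pos: [503.3, 328.7, 223.4]
tcp_rot: [0.805, 1.563, 0.479]
ft_force: [0.7, 0.1, -1.0]
opening: 0.998
```

```bash
python3 - <<'E'
from h import *
plan(544,-301,219,np.pi/2)
c=cam("top"); save(c,"v1.png",(180,150,480,270),2.66)
im=c["pixels"]; g=im.min(2)
a=cam("scene"); cv2.imwrite("pics/rod_s.png",cv2.resize(a["pixels"][190:290,130:210,::-1],None,fx=6,fy=6))
cv2.imwrite("pics/rod_t.png",cv2.resize(im[190:270,425:475,::-1],None,fx=7.5,fy=7.5))
A=cv2.imread("pics/rod_s.png");B=cv2.imread("pics/rod_t.png");print(A.shape,B.shape)
cv2.imwrite("pics/rod_v.png",np.hstack([A[:600],B[:300*2]][:2]) if A.shape[0]==B.shape[0] else A)
E
```

```text
turn 71.2 shift [  2.5  39.4 629.8] pos [503.3 328.7 223.4] jaw -0.326 tilt [0.0067 0.0035] t 15.0 op 0.998 F [ 0.7  0.1 -1. ] q6 0.79
(600, 480, 3) (600, 375, 3)
```

View pics/v1.png

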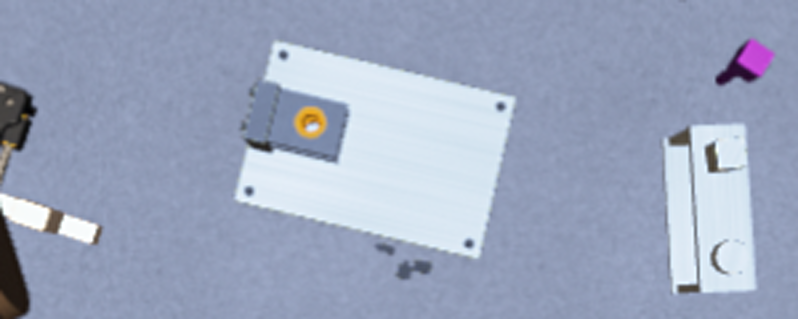

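View pics/rod_v.png

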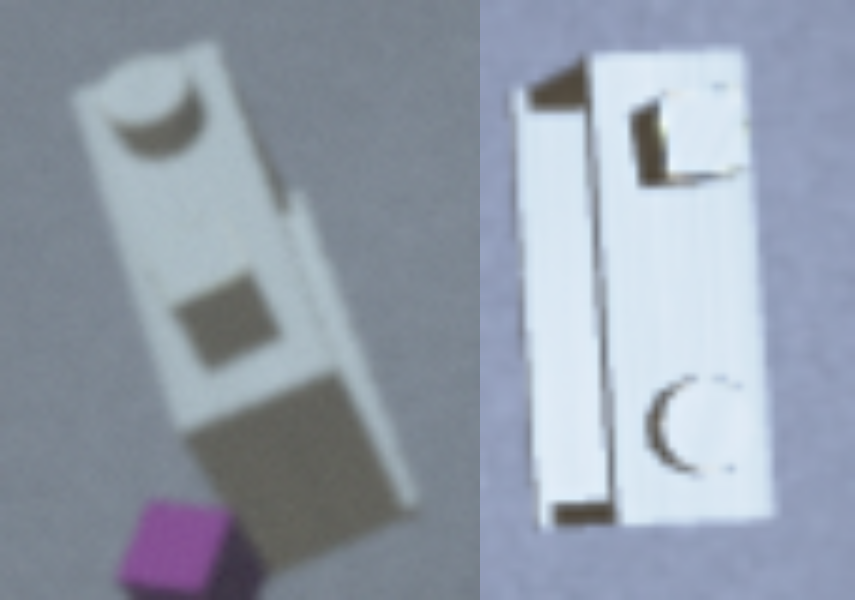

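The top view shows a bare plate, with the chips on the bench beyond its edge at (383,248), (404,270) and (422,266). The scraper stands at (50,222). In the enlarged rack view, the square grip top centre is at top-camera pixel (455.0,207.4). The predicted pixel for (544,-301,140) was (454.8,207.5), so that is confirmed. The grip is aligned with the rack (yaw about 0.026). Next I go to the rod with the jaws across y.

Request:
apply_moves(
  increments=[
    [0, 0, 0, 0, 8.1],
    [0, 0, 0, 0, 8.1],
    [0, 0, 0, 0, 8.1],
    [0, 0, 0, 0, 8.1],
    [0, 0, 0, 0, 8.1],
    [0, 0, 0, 0, 8.1],
    [0, 0, 0, 0, 8.1],
    [0, 0, 0, 0, 8.1],
    [0, 0, 0, 0, 7.9],
  ],
)

```text
t: 16.0
eef_pos: [501.6, 327.7, 217.0]
tcp_rot: [-1.091, 1.568, -2.692]
ft_force: [0.5, 0.4, 0.1]
opening: 1.001
```

```bash
python3 - <<'E'
from h import *
plan(544,-301,219,np.pi/2+.026)
E
```

```text
turn -3.1 shift [ -1.4  27.2 629.6] pos [501.6 327.7 217. ] jaw -1.601 tilt [-0.0023 -0.0011] t 16.0 op 1.001 F [0.5 0.4 0.1] q6 2.07
```

Request:
apply_moves(
  increments=[
    [0, 0, 0, 0, -3.1],
    [0, 0, 2, 30, 0],
    [0, 0, 2, 45, 0],
    [0, 0, 2, 45, 0],
    [0, 0, 2, 45, 0],
    [0, 0, 2, 45, 0],
    [0, 0, 2, 45, 0],
    [0, 0, 2, 45, 0],
    [0, 0, 2, 45, 0],
    [0, 0, 2, 45, 0],
  ],
)

```text
t: 17.0
eef_pos: [531.1, -63.0, 217.3]
tcp_rot: [-1.872, 1.569, 2.87]
ft_force: [0.4, 0.3, -0.1]
opening: 1.001
```

Request:
apply_moves(
  increments=[
    [0, 0, 2, 45, 0],
    [0, 0, 2, 45, 0],
    [0, 0, 2, 45, 0],
    [0, 0, 2, 45, 0],
    [0, 0, 1, 35, 0],
    [0, 0, 0, 15, 0],
    [0, 0, 0, 0, 0],
    [0, 0, 0, 0, 0],
  ],
)

```text
t: 17.8
eef_pos: [547.3, -289.7, 217.8]
tcp_rot: [-2.372, 1.569, 2.37]
ft_force: [-0.1, 0.0, 0.2]
opening: 0.999
```

```bash
python3 - <<'E'
from h import *
plan(544,-301,117,np.pi/2+.026)
E
```

```text
turn 0.1 shift [100.8  -3.5  11.3] pos [ 547.3 -289.7  217.8] jaw -1.541 tilt [-0.0013  0.0013] t 17.8 op 0.999 F [-0.1  0.   0.2] q6 0.95
```

Request:
apply_moves(
  increments=[
    [0, 0, -3.5, 11.3, 0],
    [0, 15, 0, 0, 0],
    [0, 25, 0, 0, 0],
    [0, 25, 0, 0, 0],
    [0, 20, 0, 0, 0],
    [0, 10, 0, 0, 0],
    [0, 5, 0, 0, 0],
    [0, 0, 0, 0, 0],
    [0, 0, 0, 0, 0],
  ],
)

```text
t: 18.7
eef_pos: [544.9, -302.4, 119.4]
tcp_rot: [1.004, 1.569, -0.537]
ft_force: [-0.8, -0.0, -0.1]
opening: 1.001
```

```bash
python3 - <<'E'
from h import *
plan(544,-301,117,np.pi/2+.026)
E
```

```text
turn 0.1 shift [ 2.4 -0.8 -1.4] pos [ 544.9 -302.4  119.4] jaw -1.541 tilt [ 0.0011 -0.0007] t 18.7 op 1.001 F [-0.8 -0.  -0.1] q6 0.93
```

Request:
apply_moves(
  increments=[
    [0.6, 2.4, -0.8, -1.4, 0],
    [0.6, 0, 0, 0, 0],
    [0.6, 0, 0, 0, 0],
    [0.6, 0, 0, 0, 0],
    [0.6, 0, 0, 0, 0],
    [0.6, 0, 0, 0, 0],
    [0.68, 0, 0, 0, 0],
    [0.68, 0, 0, 0, 0],
  ],
)

```text
t: 19.5
eef_pos: [543.7, -301.0, 116.1]
tcp_rot: [-2.96, 1.571, 1.782]
ft_force: [0.5, -0.1, -0.3]
opening: 0.386
```

Request:
apply_moves(
  increments=[
    [0.73, 0, 0, 0, 0],
    [0.75, 0, 0, 0, 0],
    [0.75, 0, 0, 0, 0],
    [0.75, 0, 0, 0, 0],
  ],
)

```text
t: 19.9
eef_pos: [543.7, -300.8, 116.1]
tcp_rot: [2.662, 1.571, 1.121]
ft_force: [0.9, 1.7, 0.1]
opening: 0.276
```

Request:
apply_moves(
  increments=[
    [1, 0, 0, 0, 0],
    [1, 0, 0, 0, 0],
    [1, 0, 0, 0, 0],
    [1, 0, 0, 0, 0],
  ],
)

```text
t: 20.3
eef_pos: [543.7, -300.8, 116.1]
tcp_rot: [2.753, 1.571, 1.212]
ft_force: [1.8, 1.7, -0.1]
opening: 0.271
```

```bash
python3 - <<'E'
from h import *
s=status.state(); print(s["moment"],s["joints"])
plan(544,-301,216,np.pi/2+.026)
E
```

```text
[ 0.35718267 -0.0576033   0.00776967] [-6.11743334e-01  6.07944097e-01  1.67576860e+00  2.77498280e-04
  8.57934274e-01  9.28959833e-01]
turn 0.1 shift [-99.9   0.3   0.1] pos [ 543.7 -300.8  116.1] jaw -1.541 tilt [0.0001 0.0002] t 20.3 op 0.271 F [ 1.8  1.7 -0.1] q6 0.93
```

Request:
apply_moves(
  increments=[
    [1, -5, 0, 0, 0],
    [1, -10, 0, 0, 0],
    [1, -15, 0, 0, 0],
    [1, -15, 0, 0, 0],
    [1, -20, 0, 0, 0],
    [1, -20, 0, 0, 0],
    [1, -20, 0, 0, 0],
    [1, -15, 0, 0, 0],
    [1, -5, 0, 0, 0],
    [1, 0, 0, 0, 0],
  ],
)

```text
t: 21.3
eef_pos: [543.6, -301.1, 242.0]
tcp_rot: [0.836, 1.569, -0.705]
ft_force: [-0.2, 0.1, -2.7]
opening: 0.274
```

```bash
python3 - <<'E'
from h import *
plan(580.5,69.5,240,np.pi/2+.026)
E
```

```text
turn 0.1 shift [   1.7   47.3 -369.5] pos [ 543.6 -301.1  242. ] jaw -1.541 tilt [ 0.0011 -0.001 ] t 21.3 op 0.274 F [-0.2  0.1 -2.7] q6 0.93
```

Request:
apply_moves(
  increments=[
    [1, 0, 4, -20, 0],
    [1, 0, 5, -40, 0],
    [1, 0, 5, -40, 0],
    [1, 0, 5, -40, 0],
    [1, 0, 5, -40, 0],
    [1, 0, 5, -40, 0],
    [1, 0, 5, -40, 0],
    [1, 0, 5, -40, 0],
    [1, 0, 5, -40, 0],
    [1, 0, 3.3, -29.5, 0],
  ],
)

```text
t: 22.3
eef_pos: [579.5, 72.0, 240.3]
tcp_rot: [-1.674, 1.569, 3.07]
ft_force: [-0.6, 0.0, -0.8]
opening: 0.275
```

Request:
apply_moves(
  increments=[
    [1, 5, 0, 0, 0],
    [1, 0, 0, 0, 0],
    [1, 0, 0, 0, 0],
    [1, 0, 0, 0, 0],
  ],
)

```text
t: 22.7
eef_pos: [579.9, 68.8, 236.0]
tcp_rot: [-1.288, 1.571, -2.83]
ft_force: [-0.4, -0.2, -1.3]
opening: 0.276
```

```bash
python3 - <<'E'
from h import *
plan(580.5,69.5,235,np.pi/2+.026)
a=cam("scene"); save(a,"r1.png",(300,150,390,217),8)
print(proj(a,[[580.5,69.5,105],[580.5,69.5,130]]))
E
```

```text
turn -0.0 shift [ 1.   0.6 -0.7] pos [579.9  68.8 236. ] jaw -1.542 tilt [-0.0002 -0.0001] t 22.7 op 0.276 F [-0.4 -0.2 -1.3] q6 1.55
[[345.78234337 189.70645223]
 [346.58297059 181.93532752]]
```

View pics/r1.png

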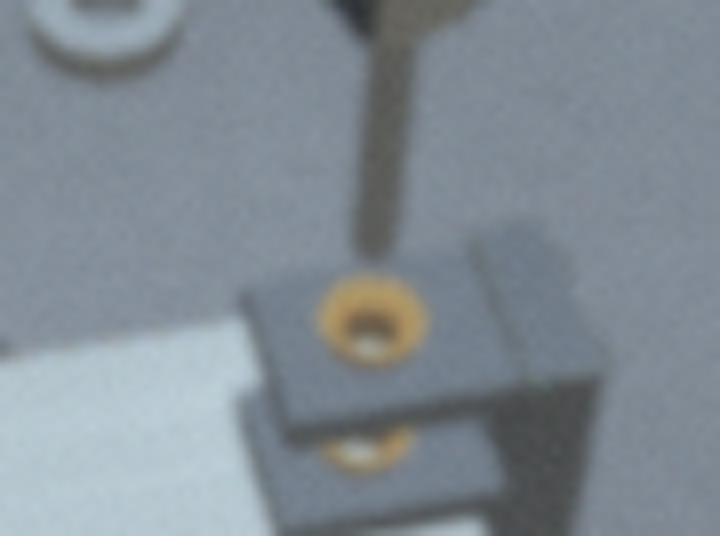

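The rod hangs straight above the upper bushing: its tip is at crop (373,255) and the brass mouth at (372,320). Now I measure both to sub-pixel with averaged frames.

```bash
python3 - <<'E'
from h import *
F=[cam("scene") for _ in range(8)]; a=F[0]; im=np.mean([f["pixels"].astype(float) for f in F],0); np.save("r1.npy",im)
# brass rim ellipse (scene)
def brass(im,box):
    x0,y0,x1,y1=box; s=cv2.resize(im[y0:y1,x0:x1].astype(np.uint8),None,fx=8,fy=8,interpolation=cv2.INTER_CUBIC).astype(int)
    m=((s[:,:,0]-s[:,:,2])>35).astype(np.uint8); cs,_=cv2.findContours(m,cv2.RETR_EXTERNAL,cv2.CHAIN_APPROX_NONE)
    k=max(cs,key=cv2.contourArea); e=cv2.fitEllipse(cv2.convexHull(k)); return (np.array(e[0])+.5)/8-.5+[x0,y0],np.array(e[1])/8
e,ax=brass(im,(335,180,358,200)); print("scene rim",e,ax,onz(a,[e],105)[0])
p=np.array([579.9,68.8])
# rod edges per row
g=im.mean(2)
for v in range(160,182,2):
    r=g[v,335:362]; bg=np.median(np.r_[r[:6],r[-6:]]); w=np.clip(bg-r-8,0,None); 
    c=335+(w*np.arange(len(r))).sum()/w.sum(); print(v,round(c,2),round(w.sum(),0),end=" | ")
L=proj(a,[[p[0],p[1],z] for z in (130,150,170,190,200)]); print("\npred axis",L.round(2).tolist())
col=g[172:192,345:349].mean(1); print(col.round())
# earlier top picture
t=cam("top"); b=cv2.imread("pics/v1.png")[:,:,::-1]
s=b.astype(int); m=((s[:,:,0]-s[:,:,2])>60).astype(np.uint8); m[:, :200]=0; m[:,400:]=0
cs,_=cv2.findContours(m,cv2.RETR_EXTERNAL,cv2.CHAIN_APPROX_NONE); k=max(cs,key=cv2.contourArea); E=cv2.fitEllipse(cv2.convexHull(k))
sc=b.shape[1]/300; uv=(np.array(E[0])+.5)/sc-.5+[180,150]; print("top rim",uv,np.array(E[1])/sc,onz(t,[uv],105)[0])
E
```

```text
scene rim [346.06828308 189.46168804] [ 9.91136646 12.5285387 ] [580.18301187  70.37997643 105.        ]
160 348.48 237.0 | 162 348.26 232.0 | 164 348.07 225.0 | 166 347.81 236.0 | 168 347.62 233.0 | 170 347.39 215.0 | 172 347.25 214.0 | 174 347.06 224.0 | 176 346.89 222.0 | 178 346.74 208.0 | 180 348.61 198.0 | 
pred axis [[346.15, 181.85], [346.8, 175.36], [347.49, 168.62], [348.2, 161.6], [348.57, 157.98]]
[ 94.  94.  94.  94.  94.  94.  94.  94.  97. 102. 113. 125. 135. 140.
 142. 137. 124. 107.  96. 100.]
top rim [296.26958127 195.49094534] [11.57406757 11.72051394] [580.82132535  68.94048704 105.        ]
```

Request:
apply_moves(
  increments=[
    [1, 0, 0.5, -0.8, 0],
    [1, 5, 0, 0, 0],
    [1, 7, 0, 0, 0],
    [1, 7, 0, 0, 0],
    [1, 5, 0, 0, 0],
    [1, 2, 0, 0, 0],
    [1, 2, 0, 0, 0],
    [1, 0, 0, 0, 0],
  ],
)

```text
t: 24.0
eef_pos: [580.4, 70.6, 208.0]
tcp_rot: [-2.098, 1.571, 2.645]
ft_force: [-0.1, 0.2, -1.8]
opening: 0.27
```

Request:
apply_moves(
  increments=[
    [1, 2, 0, 0, 0],
    [1, 2, 0, 0, 0],
    [1, 2, 0, 0, 0],
    [1, 0, 0, 0, 0],
    [1, 0, 0, 0, 0],
  ],
)

```text
t: 24.5
eef_pos: [580.4, 70.6, 202.1]
tcp_rot: [-2.671, 1.571, 2.071]
ft_force: [0.6, 0.4, -0.9]
opening: 0.27
```

Request:
apply_moves(
  increments=[
    [1, 2, 0, 0, 0],
    [1, 2, 0, 0, 0],
    [1, 3, 0, 0, 0],
    [1, 3, 0, 0, 0],
    [1, 0, 0, 0, 0],
    [1, 0, 0, 0, 0],
  ],
)

```text
t: 25.1
eef_pos: [580.3, 70.6, 192.0]
tcp_rot: [-2.087, 1.571, 2.655]
ft_force: [-0.8, 0.1, -2.2]
opening: 0.276
```

Request:
apply_moves(
  increments=[
    [1, 3, 0, 0, 0],
    [1, 4, 0, 0, 0],
    [1, 4, 0, 0, 0],
    [1, 4, 0, 0, 0],
    [1, 4, 0, 0, 0],
    [1, 4, 0, 0, 0],
    [1, 3, 0, 0, 0],
    [1, 0, 0, 0, 0],
    [1, 0, 0, 0, 0],
  ],
)

```text
t: 26.0
eef_pos: [580.4, 70.6, 166.2]
tcp_rot: [2.373, 1.571, 0.832]
ft_force: [-0.2, -0.3, -1.3]
opening: 0.272
```

Request:
apply_moves(
  increments=[
    [1, 2, 0, 0, 0],
    [1, 2, 0, 0, 0],
    [1, 2, 0, 0, 0],
    [1, 2, 0, 0, 0],
    [1, 2, 0, 0, 0],
    [1, 2, 0, 0, 0],
    [1, 0, 0, 0, 0],
    [1, 0, 0, 0, 0],
  ],
)

```text
t: 26.8
eef_pos: [580.4, 70.6, 154.1]
tcp_rot: [2.909, 1.571, 1.368]
ft_force: [0.9, -0.1, -1.1]
opening: 0.275
```

Request:
apply_moves(
  increments=[
    [1, 3, 0, 0, 0],
    [1, 3, 0, 0, 0],
    [1, 3, 0, 0, 0],
    [1, 3, 0, 0, 0],
    [1, 3, 0, 0, 0],
    [1, 3, 0, 0, 0],
    [1, 3, 0, 0, 0],
    [1, 2, 0, 0, 0],
    [1, 0, 0, 0, 0],
    [1, 0, 0, 0, 0],
  ],
)

```text
t: 27.8
eef_pos: [580.4, 70.7, 131.1]
tcp_rot: [2.614, 1.571, 1.073]
ft_force: [-0.0, 0.5, -1.2]
opening: 0.272
```

```bash
python3 - <<'E'
from h import *
plan(580.4,70.6,131.1)
a=cam("scene"); save(a,"f1.png",(230,120,420,260),4.2)
t=cam("top"); save(t,"f2.png",None,1.25)
E
```

```text
turn 0.0 shift [0.  0.  0.1] pos [580.4  70.7 131.1] jaw -1.541 tilt [0.0001 0.0001] t 27.8 op 0.272 F [-0.   0.5 -1.2] q6 1.55
```

View pics/f1.png

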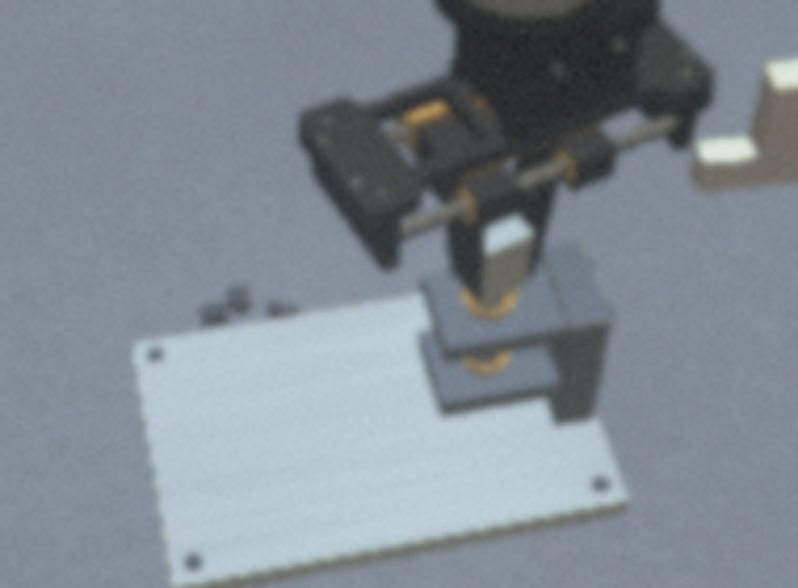

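View pics/f2.png

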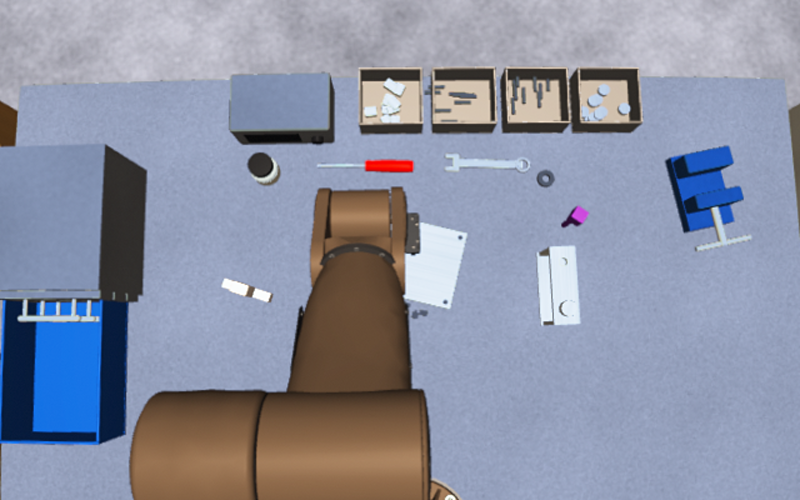

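The rod is seated: its grip stands just above the upper mouth at (495,295) in the crop, and the forces are about zero. The plate is bare and the scraper upright at (247,290) in the top view. The knob rod is still in the rack at (568,308), and the bystanders that can be seen have not moved. Handing in.

```bash
python3 -c "
from h import *
print(env.job_done()); plan(580.4,70.6,131.1)"
```

```text
the job is handed in; nothing more can be done
None
the job is handed in; nothing more can be done
```

The job is handed in at about 27.9 s of the 67 s allowed; no verdict was reported.

- **Wiping:** I wiped all three chips off the fixture plate's -x edge with the scraper. The top view afterwards showed a bare plate with the chips on the bench.
- **Scraper:** It stands upright again at its original spot.
- **Rod:** I took the square-gripped rod from the rack and lowered it through both bushings. No sideways or vertical contact force above about 1 N appeared.

**Final position:** by the arm's reading (TCP z 131.1 mm), the rod end is about 25 mm above the bench. That is 15 mm below the lower bushing, with the grip about 10 mm above the upper one. The gripper opening still reads 26 mm, the width of the grip.

**Checks that were limited or disagreed:**
- **Rod end and gap:** these heights come from the arm reading and where I gripped the rod. The last pictures did not show the rod end below the lower bushing, and I did not measure the grip gap in them.
- **Bushing position:** the two cameras differed by about 1.5 mm in y. The rod went in freely at y of about 70.6, close to the scene camera's value.
- **Bearing ring:** the arm hid it in the last top view. It was still there in an earlier picture.

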